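# Clamp the lathe's tool rest with a T-bolt

## Robot

A 6-joint arm with a two-finger parallel gripper is mounted at the origin on the work surface. World frame = base frame: x ahead of the robot, y to its left, z up, the work surface at z = 0. Lengths are in m, angles in rad, forces in N, time in s.
With the tool pointing down it reaches from about 0.375 to 0.925 m from the base axis. Payload 5.7 kg.
Tool frame: the origin (TCP) lies on the centre line of the jaws, within the pads' length; the fingertips stand 8 mm ahead of it and the grasp point (between the pads) lies 11 mm behind it; z points along the fingers, y is the line along which they close (so a half turn about z gives the same grasp; the last joint's range is limited). The gripper opens to 85 mm and grips with 20 to 120 N. Pads are 22 mm wide; open, the fingers measure 114 mm over their backs; the gripper's body (76 mm by 85 mm) begins 54 mm behind the grasp point. The pads swing forward as they close: fully open they stand 13 mm farther back than shut.
Start: joints at [-1.351, 0.359, 1.51, -0, 1.272, -0.115], TCP at [0.197, -0.567, 0.239] pointing down, gripper open.
Joint ranges: [-2.97, 2.97], [-1.01, 2.36], [0.21, 2.38], [-0.96, 4.11], [0.2, 2.71], [-2.98, 2.98]. Speed limits (rad/s): [2.39, 2.39, 3.14, 3.14, 3.14, 3.14].

## Interface

Orientations are given as a 3x3 rotation matrix whose columns are the frame's x, y, z axes.
In Python, from station import get_obs, camera, camera_model, finish_job, search_frame, landmark_of gives the robot as it stands.
- The arm moves only by the tool send_rows, never from a script. Its argument "increments" is a list of rows, each a list of 7 numbers: the shift along the tool's x, y, z in m, then the turn, a rotation vector about the tool's x, y, z in degrees, then the closure, from 0 (fully open) to 1 (shut). A call has exactly 8 rows; each row is the pose to reach, as a shift and turn from the pose commanded when the call began, along the tool's axes at that moment; what a row does not reach only later rows make up. A row lasts 1/10 s, in which the tool goes at most 50 mm and 8.59 degrees, less where a joint would pass 70% of its speed; a pose out of reach is approached as far as the arm can. A call with a gripper value outside its range is refused whole. The fingers move at their own pace and stop on an object; the grip force is fixed at half the most. Time passes only in rows, so rows that repeat a pose let the fingers close, or fill a call up. It gives the time, the measured TCP pose, the force, the opening and the grip force at its end, in the units of the state.
- get_obs(): the state, without advancing time (a new reading comes with each control period).
- camera(name): name is "scene" or "top" or "wrist"; returns the picture (400x640x3 uint8, blue, green, red); there is no depth.
- camera_model(name): a dict with "mtx" (3x3 intrinsics, pixels), "pose" (4x4, takes a point from camera to world coordinates); the wrist camera has in their place "tool_from_camera" (4x4, takes a point from camera to tool coordinates, whose origin is the TCP and whose axes are the flange's). Camera axes: x right, y down, z forward; pixel columns grow to the right and rows downward; lengths in m; the calibration is good to about 2 mm. The wrist camera is an equidistant fisheye: a pixel r from the principal point sees the ray r / f radians off the axis. A picture is of the moment at which its call begins: read the wrist's pose just before it. camera_model takes no time and is no camera call.
- finish_job(): hands the job in; it is judged then, once.
Trained networks look in the newest picture that a camera, given by its name, has taken for a name from the list of things; names that differ only in an ending like _2 or _b are one class to them, and where a whole thing is asked for, a point or a joint stands for the part that bears it (a point fixed in the world has none). Each returns a list of dicts, best first, with "p" (0 to 1); they miss things now and then, are a little off and sometimes report something else, mostly with a low value. They report only what shows in the picture. A call takes as long as a camera call. They do not tell look-alikes from the thing itself.
- search_frame(camera, thing): "at" ([x, y, z] in m, in world coordinates, good to about 4 mm: the middle of the surface that is visible of it).
- landmark_of(camera, thing): "at" ([x, y, z] in m, in world coordinates, good to about 4 mm: a listed point, or the origin of a listed thing).
The state is a dict: "time": time; "qpos": joint angles; "qd": joint speeds; "tau": joint torques, N m; "eef_pos": TCP position; "tcp_rot": TCP orientation; "force": force on the tool from outside, world axes, zero at the start; "moment": the same for the moment, N m; "opening": finger opening in m; "grip_force": force on a finger pad.
Only numpy, scipy, OpenCV 4.12 (cv2) and the standard library are available. Lean on these libraries where they do the work, as an engineer would, in place of code of your own. Each camera call takes 0.05 s, during which the arm holds its last target. There are 200 camera calls.

## Task

Take the clamp bolt with the red wing out of the wooden rack and lower its T-head lengthwise through the slot in the lathe's blue tool-rest foot until its collar sits on the foot. Then turn it a quarter turn, so that the T-head locks crosswise under the lathe bed, and let go of it, standing upright. Leave the other two clamp bolts in the rack.

Things in the scene. Friction and masses are not known exactly. Their poses are not given: they have to be found in the camera images.
- red_clamp_grip (a point): Centre of the red wing (64 x 16 x 36 mm high) of a loose upright steel T-bolt, about 0.3 kg. x: along the wing and the parallel T-head; y: across (16 mm); z: up. Below this point: wing underside 18 mm, round collar (50 mm diameter) 30 to 38 mm, 14 mm shank, T-head (58 x 14 mm) 80 to 94 mm. It hangs by its collar in an open slot of the rack (75 mm high): lift it straight out, 60 mm.
- slot_mouth (a point): Centre of the slot (30 x 80 mm) in the top of the fixed blue foot, 104 mm above the table. x: across slot and bed; y: along both; z: up. Foot 14 mm thick, then a 32 mm bed gap; bed underside 34 mm below this point, free space under it. Tool rest at y +110 mm, 75 mm high. Clamp seated: wing centre 38 mm above this point, head 8 mm clear under the bed, turns freely either way, no stop.
- black_clamp_grip (a point): Centre of the black wing of another clamp bolt, otherwise the same as the red one. The three stand in a row in the rack, in any order, 100 mm apart across their wings. This one stays there.
- green_clamp_grip (a point): Centre of the round green knob (40 mm diameter, 36 mm high) of the third clamp bolt in the rack, of the same height. It stays there.
Mind the look-alikes: they are no part of the job. Leave any purple look-alike of the part that bears red_clamp_grip alone.

How it is judged:
By the outcome, as a careful person would: the job done as asked, in the order asked, and still so for the second after the job is handed in, with the robot touching nothing.
It also fails if it takes over 38 s, if anything falls off the work surface, if the arm or the gripper's body presses on something with over 40 N, if the wrist force passes 120 N, or if a joint passes its speed limit or range.

## Working session

There is one attempt and no reset: what is moved stays moved. The work goes in short steps, Python scripts to look and compute and a tool call to move; the robot and the scene stay as the last step left them, time stands still between calls to the robot, and variables do not carry over. Pictures are saved under pics/ and viewed, at most 10 in all, crops included, and the job is handed in when it is done.

Besides the shell and the picture viewer there is one more tool, called after "Emit:" as name(argument=value, ...), one argument or row to a line, values as JSON. send_rows: Moves the arm, as the interface text tells. Its arguments: {"type":"object","properties":{"increments":{"type":"array","items":{"type":"array","items":{"type":"number"}}}},"required":["increments"]}

```bash
mkdir -p pics; python3 - <<'E'
from station import *
import cv2,numpy as np
o=get_obs();print(o['time'],o['eef_pos'],np.round(o['tcp_rot'],3).tolist(),o['opening'])
a=camera("scene");b=camera("top")
cv2.imwrite("pics/a.png",a);cv2.imwrite("pics/b.png",b)
for c in("scene","top"):
  for t in("red_clamp_grip","black_clamp_grip","green_clamp_grip","slot_mouth"):
    print(c,t,[(np.round(d['at'],3).tolist(),round(d['p'],2)) for d in landmark_of(c,t)])
E
```

```text
0.0 [ 0.19699788 -0.56600951  0.23842929] [[0.944, 0.329, -0.0], [0.329, -0.944, 0.002], [0.0, -0.002, -1.0]] 0.08512828072029051
scene red_clamp_grip [([0.521, -0.101, 0.117], 0.85), ([0.39, 0.018, 0.096], 0.83), ([0.363, -0.188, 0.097], 0.68), ([0.377, -0.08, 0.093], 0.58)]
scene black_clamp_grip [([0.535, -0.197, 0.114], 0.6)]
scene green_clamp_grip []
scene slot_mouth [([0.581, 0.231, 0.103], 0.73)]
top red_clamp_grip [([0.361, -0.183, 0.094], 0.94), ([0.389, 0.018, 0.094], 0.87), ([0.372, -0.073, 0.094], 0.85), ([0.522, -0.101, 0.112], 0.57)]
top black_clamp_grip [([0.537, -0.201, 0.113], 0.57)]
top green_clamp_grip [([0.554, -0.298, 0.114], 0.9)]
top slot_mouth [([0.576, 0.234, 0.104], 0.88)]
```

View pics/a.png

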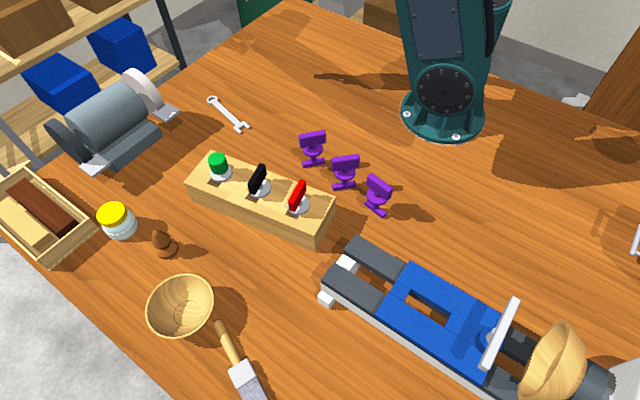

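View pics/b.png

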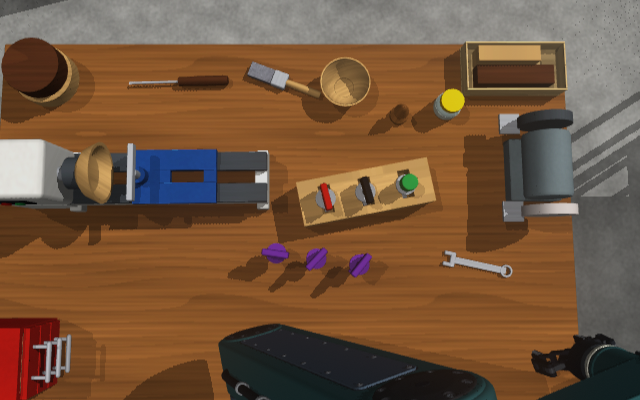

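The top view shows the red wing at (326,197), black at (367,190) and green at (408,183) in the rack. The purple look-alikes lie at about (275,253), (316,258) and (360,265), and the blue foot's slot is at (187,177). Next I measure the centres and angles.

```bash
cat > h.py <<'E'
import numpy as np,cv2
from station import *
def rays(name,px,o=None):
    m=camera_model(name);K=m['mtx'];px=np.asarray(px,float)
    u=(px-[K[0][2],K[1][2]])/[K[0][0],K[1][1]]
    if name=='wrist':
        r=np.linalg.norm(u,axis=1,keepdims=True)+1e-9
        d=np.c_[u/r*np.sin(r),np.cos(r)]
        T=np.eye(4);T[:3,:3]=o['tcp_rot'];T[:3,3]=o['eef_pos'];P=T@np.array(m['tool_from_camera'])
    else: d=np.c_[u,np.ones(len(u))];P=np.array(m['pose'])
    return P[:3,3],d@P[:3,:3].T
def plane(name,px,z,o=None):
    c,d=rays(name,px,o);return (c+d*((z-c[2])/d[:,2])[:,None])
def rect(name,mask,z,o=None):
    n,l,s,_=cv2.connectedComponentsWithStats(mask.astype(np.uint8))
    i=1+np.argmax(s[1:,4]);ys,xs=np.nonzero(l==i)
    p=plane(name,np.c_[xs,ys],z,o)[:,:2]
    r=cv2.minAreaRect((p*1000).astype(np.float32));b=cv2.boxPoints(r)
    e=[b[1]-b[0],b[2]-b[1]];e=max(e,key=np.linalg.norm)
    return np.round(r[0],1),np.round(r[1],1),round(np.degrees(np.arctan2(e[1],e[0]))%180,1),s[i,4]
E
python3 - <<'E'
from h import *
o=get_obs()
print(camera_model('top')['pose'],camera_model('wrist'))
im=camera('top');h=cv2.cvtColor(im,cv2.COLOR_BGR2HSV);H,S,V=[h[...,i].astype(int) for i in range(3)]
red=((H<5)|(H>174))&(S>190)&(V>60); red[:140]=0;red[230:]=0;red[:,:300]=0;red[:,350:]=0
vs=V[red];print(np.percentile(vs,[5,25,50,75,95]))
print('red',rect('top',red,.131)); print('redbright',rect('top',red&(V>np.percentile(vs,50)-20),.131))
blue=(H>100)&(H<125)&(S>150);blue[:140]=0;blue[220:]=0;blue[:,280:]=0
print('blue',rect('top',blue,.104))
sl=~blue;sl[:165]=0;sl[190:]=0;sl[:,:160]=0;sl[:,212:]=0
print('slot',rect('top',sl,.104))
cv2.imwrite('pics/c.png',np.hstack([cv2.resize(im[150:230,280:360],None,fx=5,fy=5),cv2.resize(im[140:220,140:220],None,fx=5,fy=5)]))
E
```

```text
[[-0.00471894 -0.995043    0.09933358  0.39976307]
 [-0.99992961  0.00361397 -0.01130089 -0.05960098]
 [ 0.01088588 -0.09937992 -0.99499002  1.2646015 ]
 [ 0.          0.          0.          1.        ]] {'mtx': array([[309.70691629,   0.        , 316.20564671],
       [  0.        , 309.70691629, 200.81569876],
       [  0.        ,   0.        ,   1.        ]]), 'tool_from_camera': array([[-1.31466377e-03, -9.61745644e-01, -2.73940846e-01,
         6.87723243e-02],
       [ 9.99998606e-01, -9.82381151e-04, -1.35014968e-03,
         3.83795914e-04],
       [ 1.02938625e-03, -2.73942239e-01,  9.61745595e-01,
        -1.34700838e-01],
       [ 0.00000000e+00,  0.00000000e+00,  0.00000000e+00,
         1.00000000e+00]])}
[ 99.25 157.5  178.   182.   184.  ]
red (array([ 518.7, -101.5]), array([61.5, 14.8]), np.float32(13.6), np.int32(166))
redbright (array([ 520.5, -102.8]), array([58.6, 11.4]), np.float32(13.6), np.int32(124))
blue (array([571.3, 259.2]), array([199.4, 128.1]), np.float32(89.9), np.int32(3882))
slot (array([572.1, 229.9]), array([77., 29.]), np.float32(89.8), np.int32(417))
```

View pics/c.png

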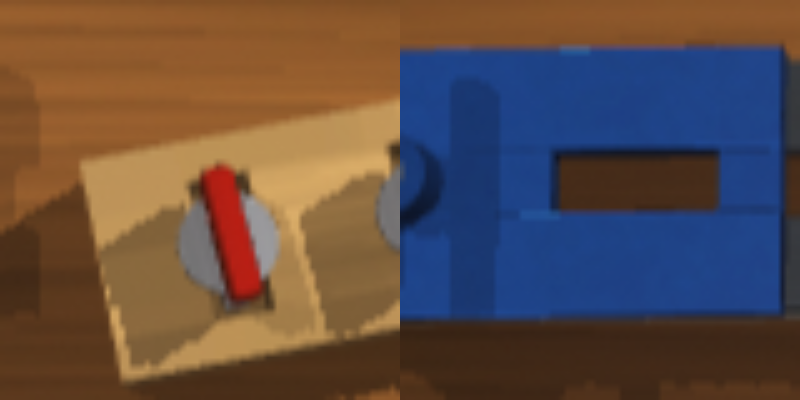

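The crops show the wing with its axis at about 13.6° and the slot along world y, centred near (0.572, 0.230). I move towards the red wing to look at it with the wrist camera.

Emit:
send_rows(
  increments=[
    [0.035, -0.025, 0, 0, 0, 0.7, 0],
    [0.07, -0.05, 0, 0, 0, 1.4, 0],
    [0.105, -0.075, 0, 0, 0, 2.1, 0],
    [0.14, -0.1, 0, 0, 0, 2.8, 0],
    [0.175, -0.125, 0, 0, 0, 3.5, 0],
    [0.21, -0.15, 0, 0, 0, 4.2, 0],
    [0.245, -0.175, 0, 0, 0, 4.9, 0],
    [0.28, -0.2, 0, 0, 0, 5.6, 0],
  ],
)

```text
time: 1.35
eef_pos: [0.3967, -0.2843, 0.2396]
tcp_rot: [[0.972, 0.234, 0.001], [0.234, -0.972, -0.0], [0.0, 0.001, -1.0]]
force: [0.4, -0.2, 0.9]
opening: 0.0853
grip_force: 0.0
```

Emit:
send_rows(
  increments=[
    [0.033, -0.03, 0, 0, 0, 0, 0],
    [0.066, -0.06, 0, 0, 0, 0, 0],
    [0.099, -0.09, 0, 0, 0, 0, 0],
    [0.132, -0.12, 0, 0, 0, 0, 0],
    [0.164, -0.148, 0.01, 0, 0, 0, 0],
    [0.164, -0.148, 0.01, 0, 0, 0, 0],
    [0.164, -0.148, 0.01, 0, 0, 0, 0],
    [0.164, -0.148, 0.01, 0, 0, 0, 0],
  ],
)

```text
time: 2.15
eef_pos: [0.5201, -0.104, 0.2294]
tcp_rot: [[0.972, 0.235, -0.0], [0.235, -0.972, -0.0], [-0.0, 0.0, -1.0]]
force: [0.1, -0.6, 0.5]
opening: 0.0857
grip_force: 0.0
```

```bash
python3 - <<'E'
from h import *
o=get_obs();im=camera('wrist');cv2.imwrite('pics/d.png',im);print(o['eef_pos'],np.round(o['tcp_rot'],4).tolist())
h=cv2.cvtColor(im,cv2.COLOR_BGR2HSV);H,S,V=[h[...,i].astype(int) for i in range(3)]
red=((H<5)|(H>174))&(S>180)&(V>60)
print(np.percentile(V[red],[5,25,50,75,95]))
for z in(.113,.131):
  print(rect('wrist',red,z,o),rect('wrist',red&(V>np.percentile(V[red],50)-15),z,o))
print([(np.round(d['at'],4).tolist(),round(d['p'],2)) for d in landmark_of('wrist','red_clamp_grip')])
E
```

```text
[ 0.52006246 -0.10403413  0.22937838] [[0.9721, 0.2346, -0.0004], [0.2346, -0.9721, -0.0003], [-0.0005, 0.0002, -1.0]]
[124. 149. 166. 179. 213.]
(array([519.9, -97.9]), array([69.4, 13.4]), np.float32(3.6), np.int32(188)) (array([519.8, -96.8]), array([57.5,  2. ]), np.float32(14.3), np.int32(106))
(array([524.8, -97.2]), array([64.4, 12.5]), np.float32(3.6), np.int32(188)) (array([524.7, -96.1]), array([53.4,  1.9]), np.float32(14.3), np.int32(106))
[([0.524, -0.1008, 0.1125], 0.82), ([0.3628, -0.1824, 0.0937], 0.79), ([0.3886, 0.0163, 0.0907], 0.71), ([0.3768, -0.078, 0.0991], 0.59)]
```

View pics/d.png

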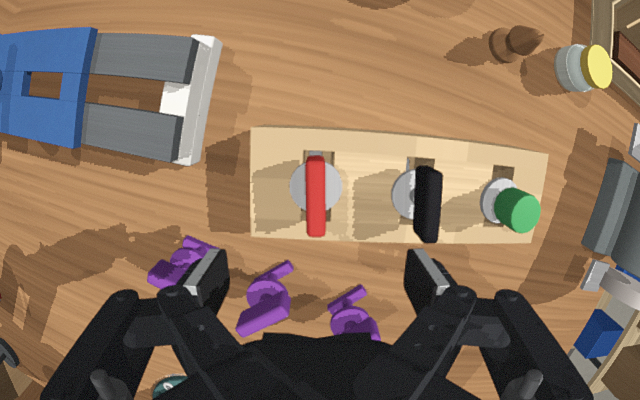

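The wrist view shows the red wing at (316,155–237), parallel to tool x and between the jaws, with black at (427,204). I'll fix the mask using the same picture.

```bash
python3 - <<'E'
from h import *
o=get_obs();im=cv2.imread('pics/d.png')
b,g,r=[im[130:250,290:345,i].astype(int) for i in range(3)]
m=np.zeros(im.shape[:2],bool);m[130:250,290:345]=(r>1.7*g)&(r>1.7*b)&(r>90)
for z in(.113,.131): print(rect('wrist',m,z,o))
hs=im[:,:,::-1]
for v in range(150,242,6): 
  x=np.nonzero(m[v])[0]; print(v,(x.min(),x.max()) if len(x) else None,hs[v,316].tolist(),hs[v,310].tolist())
E
```

```text
(array([ 520.1, -103.8]), array([70.1, 16.3]), np.float32(13.9), np.int32(1517))
(array([ 524.9, -102.8]), array([65.1, 15.2]), np.float32(13.9), np.int32(1517))
150 None [184, 164, 136] [170, 152, 130]
156 (np.int64(309), np.int64(321)) [131, 45, 41] [124, 58, 57]
162 (np.int64(306), np.int64(324)) [201, 65, 62] [201, 68, 63]
168 (np.int64(306), np.int64(324)) [216, 77, 71] [210, 71, 65]
174 (np.int64(306), np.int64(324)) [214, 73, 69] [212, 73, 68]
180 (np.int64(306), np.int64(324)) [217, 76, 71] [211, 73, 68]
186 (np.int64(306), np.int64(324)) [217, 75, 71] [210, 71, 66]
192 (np.int64(306), np.int64(324)) [217, 77, 73] [210, 75, 69]
198 (np.int64(306), np.int64(324)) [216, 75, 69] [210, 76, 70]
204 (np.int64(306), np.int64(324)) [216, 73, 68] [210, 73, 69]
210 (np.int64(306), np.int64(325)) [216, 75, 70] [208, 69, 65]
216 (np.int64(306), np.int64(325)) [217, 76, 73] [207, 71, 67]
222 (np.int64(307), np.int64(325)) [216, 73, 69] [208, 68, 65]
228 (np.int64(307), np.int64(324)) [218, 82, 74] [206, 69, 65]
234 (np.int64(308), np.int64(324)) [216, 73, 68] [204, 64, 64]
240 None [206, 169, 126] [200, 162, 119]
```

Emit:
send_rows(
  increments=[
    [0.004, -0.001, 0.03, 0, 0, 0, 0],
    [0.004, -0.001, 0.06, 0, 0, 0, 0],
    [0.004, -0.001, 0.09, 0, 0, 0, 0],
    [0.004, -0.001, 0.115, 0, 0, 0, 0],
    [0.004, -0.001, 0.125, 0, 0, 0, 0],
    [0.004, -0.001, 0.125, 0, 0, 0, 0],
    [0.004, -0.001, 0.125, 0, 0, 0, 1],
    [0.004, -0.001, 0.125, 0, 0, 0, 1],
  ],
)

```text
time: 3.05
eef_pos: [0.5253, -0.1021, 0.1057]
tcp_rot: [[0.972, 0.234, 0.003], [0.234, -0.972, -0.001], [0.002, 0.001, -1.0]]
force: [-1.2, 0.1, 1.5]
opening: 0.0591
grip_force: 0.0
```

Emit:
send_rows(
  increments=[
    [0, 0, 0, 0, 0, 0, 1],
    [0, 0, 0, 0, 0, 0, 1],
    [0, 0, 0, 0, 0, 0, 1],
    [0, 0, 0, 0, 0, 0, 1],
    [0, 0, 0, 0, 0, 0, 1],
    [0, 0, 0, 0, 0, 0, 1],
    [0, 0, 0, 0, 0, 0, 1],
    [0, 0, 0, 0, 0, 0, 1],
  ],
)

```text
time: 3.85
eef_pos: [0.5246, -0.1016, 0.105]
tcp_rot: [[0.972, 0.235, 0.001], [0.235, -0.972, -0.0], [0.001, 0.0, -1.0]]
force: [-0.6, -0.4, 7.1]
opening: 0.0154
grip_force: 58.8
```

Emit:
send_rows(
  increments=[
    [0, 0, -0.01, 0, 0, 0, 1],
    [0, 0, -0.03, 0, 0, 0, 1],
    [0, 0, -0.05, 0, 0, 0, 1],
    [0, 0, -0.07, 0, 0, 0, 1],
    [0, 0, -0.09, 0, 0, 0, 1],
    [0, 0, -0.11, 0, 0, 0, 1],
    [0, 0, -0.12, 0, 0, 0, 1],
    [0, 0, -0.12, 0, 0, 0, 1],
  ],
)

```text
time: 4.65
eef_pos: [0.5249, -0.1016, 0.2257]
tcp_rot: [[0.972, 0.235, 0.002], [0.235, -0.972, -0.001], [0.002, 0.001, -1.0]]
force: [0.7, -0.4, -2.9]
opening: 0.0151
grip_force: 59.0
```

```bash
python3 - <<'E'
from h import *
o=get_obs();im=camera('wrist');cv2.imwrite('pics/e.png',im);print(o['eef_pos'],o['opening'],o['force'])
print([(np.round(d['at'],4).tolist(),round(d['p'],2)) for d in landmark_of('wrist','red_clamp_grip')])
print([(np.round(d['at'],4).tolist(),round(d['p'],2)) for d in landmark_of('wrist','slot_mouth')])
E
```

```text
[ 0.52489616 -0.10164451  0.22565209] 0.015061615627036284 [ 0.65005284 -0.41638197 -2.87365188]
[([0.3899, 0.0155, 0.0915], 0.86), ([0.5229, -0.1035, 0.2354], 0.57)]
[([0.5721, 0.2281, 0.1066], 0.83)]
```

View pics/e.png

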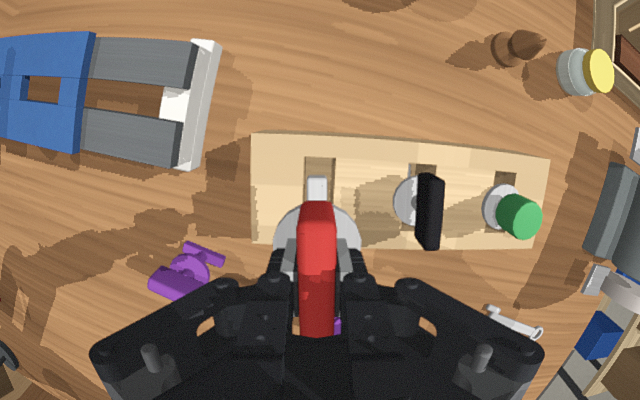

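The bolt is held upright; it fills the jaws at (316,270) and black and green are still in the rack. Now I carry it over the slot and turn it to lie along the slot.

Emit:
send_rows(
  increments=[
    [0.012, -0.03, 0, 0, 0, -6, 1],
    [0.028, -0.07, 0, 0, 0, -14, 1],
    [0.044, -0.11, 0, 0, 0, -22, 1],
    [0.06, -0.15, 0, 0, 0, -30, 1],
    [0.076, -0.19, 0, 0, 0, -38, 1],
    [0.092, -0.23, 0, 0, 0, -46, 1],
    [0.108, -0.27, 0, 0, 0, -54, 1],
    [0.12, -0.3, 0, 0, 0, -62, 1],
  ],
)

```text
time: 5.6
eef_pos: [0.5696, 0.2208, 0.2227]
tcp_rot: [[0.242, 0.97, -0.002], [0.97, -0.242, 0.0], [-0.0, -0.002, -1.0]]
force: [0.1, -0.8, -2.6]
opening: 0.0156
grip_force: 59.3
```

Emit:
send_rows(
  increments=[
    [0.006, 0, 0, 0, 0, -7, 1],
    [0.012, -0.001, 0, 0, 0, -14, 1],
    [0.012, -0.001, 0, 0, 0, -14, 1],
    [0.012, -0.001, 0, 0, 0, -14, 1],
    [0.012, -0.001, 0, 0, 0, -14, 1],
    [0.012, -0.001, 0, 0, 0, -14, 1],
    [0.012, -0.001, 0, 0, 0, -14, 1],
    [0.012, -0.001, 0, 0, 0, -14, 1],
  ],
)

```text
time: 6.4
eef_pos: [0.5724, 0.2299, 0.2244]
tcp_rot: [[0.008, 1.0, 0.0], [1.0, -0.008, 0.0], [0.0, 0.0, -1.0]]
force: [0.5, -0.1, -3.3]
opening: 0.0154
grip_force: 59.3
```

```bash
python3 - <<'E'
from h import *
o=get_obs();im=camera('wrist');cv2.imwrite('pics/f.png',im);print(o['eef_pos'],np.round(o['tcp_rot'],3).tolist(),o['qpos'])
print([(np.round(d['at'],4).tolist(),round(d['p'],2)) for d in landmark_of('wrist','slot_mouth')])
cv2.imwrite('pics/g.png',camera('scene'))
E
```

```text
[0.5724481  0.22988474 0.22444367] [[0.008, 1.0, 0.0], [1.0, -0.008, 0.0], [0.0, 0.0, -1.0]] [2.69891540e-01 3.95763299e-01 1.49057377e+00 9.46333526e-05
 1.25509500e+00 2.78049149e-01]
[]
```

View pics/f.png

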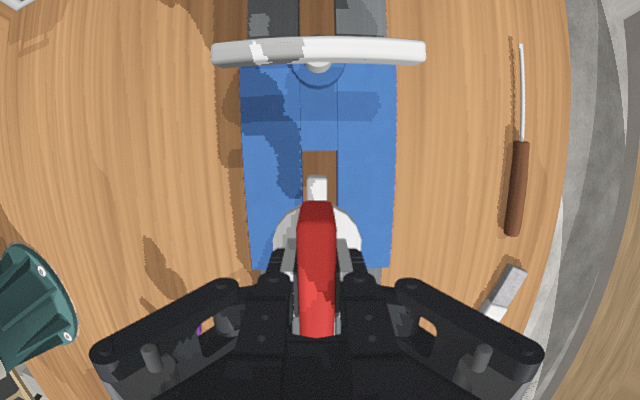

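View pics/g.png

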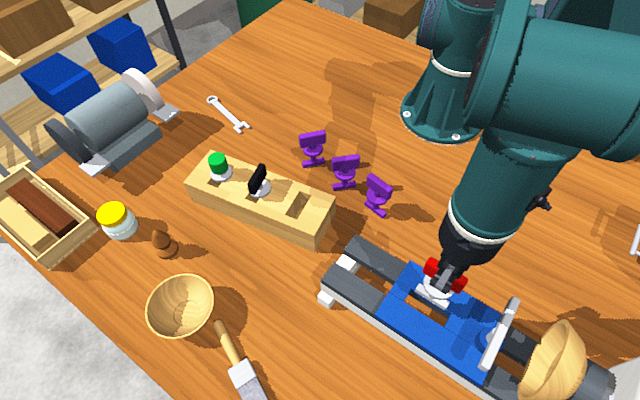

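The wrist view shows the slot between u 302 and 337, with its far end at v 151; the head tip at (317,180) lies above it. I check the slot numerically.

```bash
python3 - <<'E'
from h import *
o=get_obs()
print(plane('wrist',[[302,151.5],[337.5,151.5],[302,175],[337.5,175]],.104,o).round(4))
print('head',plane('wrist',[[307,177],[327,177],[317,177]],.2244+.009-.08,o).round(4))
E
```

```text
[[0.5604 0.269  0.104 ]
 [0.5897 0.2688 0.104 ]
 [0.56   0.2492 0.104 ]
 [0.5898 0.2489 0.104 ]]
head [[0.5658 0.2574 0.1534]
 [0.5793 0.2573 0.1534]
 [0.5726 0.2573 0.1534]]
```

Emit:
send_rows(
  increments=[
    [0, 0.002, 0, 0, 0, 0, 1],
    [0, 0.002, 0.015, 0, 0, 0, 1],
    [0, 0.002, 0.03, 0, 0, 0, 1],
    [0, 0.002, 0.045, 0, 0, 0, 1],
    [0, 0.002, 0.06, 0, 0, 0, 1],
    [0, 0.002, 0.072, 0, 0, 0, 1],
    [0, 0.002, 0.082, 0, 0, 0, 1],
    [0, 0.002, 0.086, 0, 0, 0, 1],
  ],
)

```text
time: 7.35
eef_pos: [0.574, 0.23, 0.1372]
tcp_rot: [[0.007, 1.0, -0.001], [1.0, -0.007, -0.0], [-0.0, -0.001, -1.0]]
force: [0.5, 0.2, -2.7]
opening: 0.0153
grip_force: 59.2
```

Emit:
send_rows(
  increments=[
    [0, 0, 0.001, 0, 0, 0, 1],
    [0, 0, 0.002, 0, 0, 0, 1],
    [0, 0, 0.002, 0, 0, 0, 1],
    [0, 0, 0.003, 0, 0, 0, 1],
    [0, 0, 0.003, 0, 0, 0, 1],
    [0, 0, 0.004, 0, 0, 0, 1],
    [0, 0, 0.004, 0, 0, 0, 1],
    [0, 0, 0.004, 0, 0, 0, 1],
  ],
)

```text
time: 8.15
eef_pos: [0.5744, 0.2302, 0.1343]
tcp_rot: [[0.007, 1.0, -0.0], [1.0, -0.007, 0.0], [0.0, -0.0, -1.0]]
force: [-0.5, -0.7, -3.3]
opening: 0.0155
grip_force: 59.2
```

No contact yet, so I lower a little further.

Emit:
send_rows(
  increments=[
    [0, 0, 0.001, 0, 0, 0, 1],
    [0, 0, 0.001, 0, 0, 0, 1],
    [0, 0, 0.001, 0, 0, 0, 1],
    [0, 0, 0.001, 0, 0, 0, 1],
    [0, 0, 0.001, 0, 0, 0, 1],
    [0, 0, 0.001, 0, 0, 0, 1],
    [0, 0, 0.001, 0, 0, 0, 1],
    [0, 0, 0.001, 0, 0, 0, 1],
  ],
)

```text
time: 8.95
eef_pos: [0.5746, 0.2302, 0.134]
tcp_rot: [[0.007, 1.0, 0.001], [1.0, -0.007, 0.0], [0.0, 0.001, -1.0]]
force: [-2.9, -1.2, 4.8]
opening: 0.015
grip_force: 60.6
```

Light contact: the collar is on the foot. Now the quarter turn.

Emit:
send_rows(
  increments=[
    [0, 0, 0, 0, 0, 5, 1],
    [0, 0, 0, 0, 0, 12, 1],
    [0, 0, 0, 0, 0, 19, 1],
    [0, 0, 0, 0, 0, 26, 1],
    [0, 0, 0, 0, 0, 33, 1],
    [0, 0, 0, 0, 0, 40, 1],
    [0, 0, 0, 0, 0, 46, 1],
    [0, 0, 0, 0, 0, 50, 1],
  ],
)

```text
time: 9.75
eef_pos: [0.5749, 0.23, 0.1339]
tcp_rot: [[0.773, 0.634, 0.001], [0.634, -0.773, -0.0], [0.001, 0.001, -1.0]]
force: [-1.0, -1.7, 4.2]
opening: 0.0151
grip_force: 60.5
```

Emit:
send_rows(
  increments=[
    [0, 0, 0, 0, 0, 6, 1],
    [0, 0, 0, 0, 0, 13, 1],
    [0, 0, 0, 0, 0, 20, 1],
    [0, 0, 0, 0, 0, 27, 1],
    [0, 0, 0, 0, 0, 34, 1],
    [0, 0, 0, 0, 0, 40, 1],
    [0, 0, 0, 0, 0, 40, 1],
    [0, 0, 0, 0, 0, 40, 1],
  ],
)

```text
time: 10.55
eef_pos: [0.5751, 0.2304, 0.1339]
tcp_rot: [[1.0, -0.004, 0.002], [-0.004, -1.0, 0.001], [0.002, -0.001, -1.0]]
force: [-1.1, -0.3, 5.8]
opening: 0.0148
grip_force: 60.5
```

Emit:
send_rows(
  increments=[
    [0, 0, 0, 0, 0, 0, 0.6],
    [0, 0, 0, 0, 0, 0, 0.5],
    [0, 0, 0, 0, 0, 0, 0.4],
    [0, 0, 0, 0, 0, 0, 0.4],
    [0, 0, 0, 0, 0, 0, 0.4],
    [0, 0, 0, 0, 0, 0, 0.4],
    [0, 0, 0, 0, 0, 0, 0.4],
    [0, 0, 0, 0, 0, 0, 0.4],
  ],
)

```text
time: 11.35
eef_pos: [0.5744, 0.2302, 0.1333]
tcp_rot: [[1.0, -0.007, -0.0], [-0.007, -1.0, 0.0], [-0.0, -0.0, -1.0]]
force: [-0.6, -0.1, 0.5]
opening: 0.0515
grip_force: 0.0
```

Emit:
send_rows(
  increments=[
    [0, 0, -0.01, 0, 0, 0, 0.4],
    [0, 0, -0.03, 0, 0, 0, 0.4],
    [0, 0, -0.05, 0, 0, 0, 0.4],
    [0, 0, -0.075, 0, 0, 0, 0.4],
    [0, 0, -0.1, 0, 0, 0, 0.4],
    [0, 0, -0.12, 0, 0, 0, 0.4],
    [0, 0, -0.13, 0, 0, 0, 0.4],
    [0, 0, -0.13, 0, 0, 0, 0.4],
  ],
)

```text
time: 12.15
eef_pos: [0.5754, 0.2305, 0.2654]
tcp_rot: [[1.0, -0.007, 0.004], [-0.007, -1.0, 0.001], [0.003, -0.001, -1.0]]
force: [0.6, -1.0, -0.5]
opening: 0.0509
grip_force: 0.0
```

```bash
python3 - <<'E'
from h import *
o=get_obs();im=camera('wrist');s=camera('scene');print(o['eef_pos'],o['time'],o['force'])
print([(np.round(d['at'],4).tolist(),round(d['p'],2)) for d in landmark_of('wrist','red_clamp_grip')])
b,g,r=[im[...,i].astype(int) for i in range(3)]
m=(r>1.7*g)&(r>1.7*b)&(r>90)
print(rect('wrist',m,.16,o))
cv2.imwrite('pics/i.png',np.hstack([im[60:400,200:500],cv2.resize(s[200:400,350:550],(340,340))]))
E
```

```text
[0.57536384 0.23045603 0.26540716] 12.15 [ 0.61945556 -0.99591859 -0.46968519]
[([0.3778, -0.0807, 0.0971], 0.94), ([0.5759, 0.2322, 0.1437], 0.91), ([0.3623, -0.1847, 0.0959], 0.69), ([0.3872, 0.0164, 0.0895], 0.43)]
(array([575.7, 230.3]), array([14.3, 65.7]), np.float32(180.0), np.int32(1397))
```

View pics/i.png

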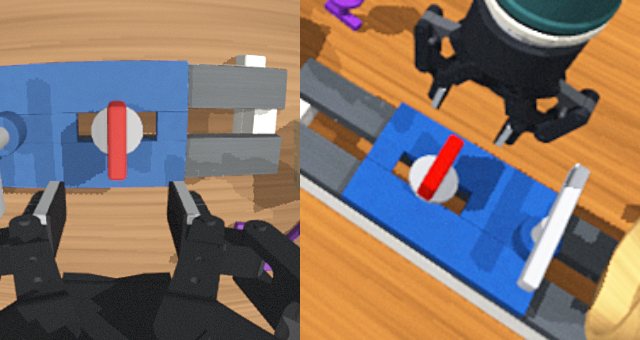

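The red wing stands upright and crosswise on the slot at (117,140) in the left crop. Its collar is on the foot and the gripper is clear. I hand in the job.

```bash
python3 -c "from station import *;print(finish_job())"
```

```text
the job is handed in; nothing more can be done
None
```

The red clamp bolt stands upright in the tool-rest foot with its collar seated and its wing turned crosswise (0° off), so the T-head should be locked under the bed; the black and green bolts were left in the rack, and the job was handed in at about 12 s.

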